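# Hang the brayer to dry and close the tool tub

### The arm

A 6-joint arm with a two-finger parallel gripper is mounted at the origin on the work surface. World frame = base frame: x ahead of the robot, y to its left, z up, the work surface at z = 0. Lengths are in m, angles in rad, forces in N, time in s.
With the tool pointing down it reaches from about 0.325 to 0.775 m from the base axis. Payload 5.5 kg.
Tool frame: the origin (TCP) lies at the very end of the fingers, on their centre line; the grasp point (between the pads) lies 19 mm behind it; y points along the fingers, z is the direction in which the jaws open and shut, and the axes are right-handed (so a half turn about y gives the same grasp; the last joint's range is limited). The gripper opens to 85 mm and grips with 20 to 120 N. Pads are 22 mm wide; open, the fingers measure 114 mm over their backs; the gripper's body (76 mm by 85 mm) begins 54 mm behind the grasp point. The pads swing forward as they close: fully open they stand 13 mm farther back than shut.
Start: joints at [-1.215, 0.091, 1.231, -0, 1.82, -0.057], TCP at [0.241, -0.55, 0.196] pointing down, gripper open.
Joint ranges: [-2.87, 2.87], [-0.86, 2.18], [0.17, 2.46], [-1.51, 4.65], [0.06, 2.69], [-2.65, 2.65]. Speed limits (rad/s): [2.57, 2.57, 3.01, 3.14, 3.14, 3.14].

### API

Orientations are given as a unit quaternion [x, y, z, w].
In Python, from workcell import r, vision, order, finder gives the robot as it stands. The module is installed in compiled form; this text tells all that it offers.
- The arm moves only by the shell command python3 -m handwheel 'ROWS' [FORCE]. ROWS is a JSON object of lists of equal length, an entry for each row: "translation": the shift along the tool's x, y, z scaled (see below), a list of three; "spin": the turn about the tool's y scaled (see below); "jaw": the opening, from -1 (shut) to 1 (fully open). In form: {"translation": [[tx, ty, tz], ...], "spin": [spin, ...], "jaw": [jaw, ...]}. A call has exactly 10 rows; each row is the pose to reach, as a shift and turn from the pose commanded when the call began, along the tool's axes at that moment; what a row does not reach only later rows make up. The controller multiplies each number of a shift by 120 mm and each number of a turn by 2 rad. A row lasts 1/12 s, in which the tool goes at most 41.7 mm and 7.16 degrees, less where a joint would pass 70% of its speed; a pose out of reach is approached as far as the arm can. A call with a number of a shift or a turn outside -1 to 1 is refused whole. A call with a gripper value outside its range is refused whole. The fingers move at their own pace and stop on an object; FORCE is the grip in N (left out, the last holds). Time passes only in rows, so rows that repeat a pose let the fingers close, or fill a call up. It gives the time, the measured TCP pose, the force and the opening at its end, in the units of the state.
- r.sense(): the state, without advancing time (a new reading comes with each control period).
- vision.read_camera(name): name is "scene" or "top"; returns a dict with "frame" (420x560x3 uint8, red, green, blue), "depth" (420x560 float32, m along the optical axis (not along the pixel's ray), 0 where there is no reading), "intrinsics" (3x3 intrinsics, pixels), "camera_from_world" (4x4, takes a point from world to camera coordinates). Camera axes: x right, y down, z forward; pixel columns grow to the right and rows downward; lengths in m; the calibration is good to about 2 mm. A picture is of the moment at which its call begins.
- order.job_done(): hands the job in, once; it reports no verdict.
Trained networks look in the newest picture that a camera, given by its name, has taken for a name from the list of things; names that differ only in an ending like _2 or _b are one class to them, and where a whole thing is asked for, a point or a joint stands for the part that bears it (a point fixed in the world has none). Each returns a list of dicts, best first, with "score" (0 to 1); they miss things now and then, are a little off and sometimes report something else, mostly with a low value. They report only what shows in the picture. A call takes as long as a camera call. They do not tell look-alikes from the thing itself.
- finder.masks_of(camera, name): "region" (420x560 bool, what is visible of it) and "position" ([column, row] in pixels, amid what is visible of it).
- finder.mark_of(camera, name): "position" ([column, row] in pixels: a listed point, or the origin of a listed thing).
The state is a dict: "clock": time; "joint_pos": joint angles; "qvel": joint speeds; "effort": joint torques, N m; "ee_pos": TCP position; "ee_rot": TCP orientation; "force": force on the tool from outside, world axes, zero at the start; "wrist_torque": the same for the moment, N m; "opening": finger opening in m.
Only numpy, scipy, OpenCV 4.12 (cv2) and the standard library are available. Lean on these libraries where they do the work, as an engineer would, in place of code of your own. Each camera call takes 0.05 s, during which the arm holds its last target. There are 200 camera calls.

### The job

Take the brayer (ink roller) by its handle out of the tub, hang it upright by its steel yoke on the flat hook of the drying stand and, while you still hold it, tug it gently straight down until the stiff hook has slid down one or two centimetres (not to its bottom stop), to be sure it holds; only then let go. Then set the lid on the tub so that it sits fully home, with the small jar and the wooden block still inside. Leave the other things on the table where they are.

Things in the scene. Friction and masses are not known exactly. Their poses are not given: they have to be found in the camera images.
- tub: White open tub, fixed to the table left or right of the stand, turned up to 20 degrees; 200 (x) x 150 (y) x 110 mm high outside, walls and floor 5 mm. Origin: centre of its underside, x along the long side, z up. Rim 110 mm above the origin, moulded fill line 25 mm below the rim.
- brayer: Brayer, 185 mm tall, 0.25 to 0.4 kg, standing upright on its feet in the tub near the tub's -x end, roller along the tub's y to within 6 degrees. Origin between its feet. x level and square to the roller, y along the roller, z up the handle. Cheeks and feet reach 27 mm to each side in x, 50 mm in y. The same both ways round.
- brayer_handle (a point): Centre of the brayer's wooden handle, a square upright bar 26 x 26 mm, 75 mm long, faces square to x and y; it can be gripped across either. 147.5 mm above the feet, 37.5 mm below the handle's top end, and some 42 mm above the tub's rim at the start. Axes as the brayer's.
- brayer_yoke (a point): Middle of the underside of the brayer's yoke, the flat steel crossbar (14 mm in x, 96 in y, 8 thick) that rests on the hook; 57.5 mm straight below the handle's centre, 90 mm above the feet. Below it is a window 88 mm wide (y) and 46 mm high, down to the roller (40 mm dia.); the hook passes through it along x, from either side.
- hook_seat (a point): Middle of the hook's upper face where the yoke should rest, 188 to 200 mm above the table; moves with the hook. The hook is a flat strip 30 mm wide (y), 4 thick, pointing along its -x (to the robot within 17 degrees). A lip 25 mm from here in -x rises 16 mm above the seat: the yoke passes over it along +x, then goes down. Keep the yoke between 16 mm in -x and 30 mm in +x of here. z up.
- hook (a joint): How far the hook has slid down its post, in m: starts between 0 and 0.012, bottom stop at 0.05. A stiff friction slide: it carries the brayer's weight without moving, slides when pulled down with about 8 to 9 N in all (the brayer's 2.5 to 4 N included), and stays where it is left.
- stand: Drying stand, fixed to the table: dark base plate 130 x 90 x 12 mm and an upright slotted post 227 mm high that guides the hook's black carriage. Origin on the table straight below the hook's seat; the post's axis stands 76 mm from it in +x, the carriage's front 60 mm. Axes as the hook's.
- lid: Lid of the tub, 0.18 to 0.29 kg, lying flat on the table on the other side of the stand from the tub. Plate 200 (x) x 150 (y) x 6 mm; under it a rib frame 182 x 132 mm and 8 mm deep that enters the tub's mouth (190 x 140 mm inside, 4 mm play all round). Origin: centre of the foot of the rib frame, z up. The same both ways round.
- lid_handle (a point): Centre of the lid's handle, an upright bar 80 (x) x 20 (y) x 40 mm high in the middle of the lid, gripped across y; 34 mm above the lid's origin, 20 mm above the plate's upper face, 26 mm above its lower face. With the lid seated, the plate lies on the rim and this point is 136 mm above the tub's origin. Axes as the lid's.
- pot_center (a point): Centre of the small jar (48 mm across, 62 mm tall) standing in the tub near its +x end; stays there.
- block_center (a point): Centre of the wooden block (50 x 40 x 30 mm) lying in the tub near its +x end; stays there.
- ink_mark (a point): Bystander, to be left alone: black round bottle, 52 mm across and about 150 mm tall; this is its middle.
- tape_mark (a point): Bystander, to be left alone: cardboard-coloured roll of tape lying flat, 96 mm across, 25 mm high; this is its middle.
- pastels_mark (a point): Bystander, to be left alone: open cardboard tray of pastel sticks, 90 x 160 x 18 mm; this is its middle.
- mug_mark (a point): Bystander, to be left alone: white mug, 76 mm across, 90 mm tall; this is its middle.
- sketchbook_mark (a point): Bystander, to be left alone: closed black sketchbook lying flat, 210 x 150 x 17 mm; this is its middle.
- glue_mark (a point): Bystander, to be left alone: glue jar, 60 mm across, 85 mm tall; this is its middle.
There are look-alikes about, which are no part of the job. There is more than one size of the part that bears block_center; the job needs the largest.

How it is judged:
By the outcome, as a careful person would: the job done as asked, in the order asked, and still so for the second after the job is handed in, with the robot touching nothing.
It also fails if it takes over 67 s, if anything falls off the work surface, if the arm or the gripper's body presses on something with over 40 N, if the wrist force passes 120 N, or if a joint passes its speed limit or range.

## Working session

There is one attempt and no reset: what is moved stays moved. The work goes in short steps, Python scripts to look and compute and a shell command to move; the robot and the scene stay as the last step left them, time stands still between calls to the robot, and variables do not carry over. Pictures are saved under pics/ and viewed, about 8 in all and at most 12, crops included, and the job is handed in when it is done.

```bash
mkdir -p pics; cat > h.py <<'E'
import numpy as np, cv2
from workcell import r, vision, order, finder
def cam(n): return vision.read_camera(n)
def unproj(c,px,d=None):
    u,v=px; K=c["intrinsics"]
    if d is None: d=c["depth"][int(round(v)),int(round(u))]
    p=np.array([(u-K[0,2])/K[0,0]*d,(v-K[1,2])/K[1,1]*d,d,1])
    return (np.linalg.inv(c["camera_from_world"])@p)[:3]
def ray(c,px,z):
    o=np.linalg.inv(c["camera_from_world"])[:3,3]; p=unproj(c,px,1.0)
    return o+(p-o)*(z-o[2])/(p[2]-o[2])
def cloud(c,m=None):
    K=c["intrinsics"]; d=c["depth"]; ok=d>0
    if m is not None: ok&=m
    v,u=np.nonzero(ok); d=d[v,u]
    P=np.stack([(u-K[0,2])/K[0,0]*d,(v-K[1,2])/K[1,1]*d,d,np.ones_like(d)])
    return (np.linalg.inv(c["camera_from_world"])@P)[:3].T,u,v
E
python3 - <<'E'
from h import *
s=r.sense(); print({k:np.round(v,3) for k,v in s.items()})
for n in("scene","top"):
    c=cam(n); cv2.imwrite(f"pics/{n}0.png",c["frame"][...,::-1])
    print(n,np.round(np.linalg.inv(c["camera_from_world"]),3).tolist(),c["intrinsics"].tolist())
    for t in["tub","brayer","brayer_handle","brayer_yoke","hook_seat","stand","lid","lid_handle","pot_center","block_center","ink_mark","tape_mark","pastels_mark","mug_mark","sketchbook_mark","glue_mark"]:
        print(t,[(np.round(m["position"]).tolist(),round(m["score"],2),np.round(unproj(c,m["position"]),3).tolist()) for m in finder.mark_of(n,t)[:4]])
E
```

```text
{'clock': np.float64(0.0), 'joint_pos': array([-1.215,  0.092,  1.232, -0.   ,  1.82 , -0.057]), 'qvel': array([ 0.001,  0.001,  0.002, -0.   , -0.001, -0.   ]), 'effort': array([ 3.0000e-03, -4.5873e+01, -4.1802e+01,  0.0000e+00,  1.2000e-02,
        0.0000e+00]), 'ee_pos': array([ 0.241, -0.549,  0.195]), 'ee_rot': array([-0.145,  0.693, -0.691,  0.145]), 'force': array([ 0.427,  0.925, -0.708]), 'wrist_torque': array([ 0.096,  0.012, -0.087]), 'opening': np.float64(0.085)}
scene [[0.791, 0.398, -0.464, 1.235], [0.612, -0.508, 0.607, -0.851], [0.005, -0.764, -0.645, 1.017], [0.0, 0.0, 0.0, 1.0]] [[496.1595370535676, 0.0, 275.76024367725944], [0.0, 496.1595370535676, 211.98632266942062], [0.0, 0.0, 1.0]]
tub [([183.0, 288.0], 0.9, [0.574, -0.355, 0.103]), ([285.0, 249.0], 0.52, [0.638, -0.025, 0.018])]
brayer [([166.0, 282.0], 0.88, [0.532, -0.368, 0.106])]
brayer_handle [([161.0, 243.0], 0.92, [0.476, -0.323, 0.17])]
brayer_yoke [([167.0, 258.0], 0.77, [0.468, -0.307, 0.099]), ([352.0, 150.0], 0.31, [0.563, 0.456, 0.077])]
hook_seat [([286.0, 202.0], 0.71, [0.634, -0.022, 0.188])]

[... 1766 characters left out ...]
.0], 0.68, [0.465, 0.268, 0.053])]
pot_center [([362.0, 227.0], 0.8, [0.545, -0.251, 0.065])]
block_center [([379.0, 222.0], 0.54, [0.564, -0.309, 0.033]), ([295.0, 238.0], 0.47, [0.517, -0.057, 0.022]), ([395.0, 158.0], 0.46, [0.769, -0.374, 0.021]), ([373.0, 245.0], 0.34, [0.498, -0.296, 0.002])]
ink_mark [([209.0, 170.0], 0.93, [0.709, 0.193, 0.104]), ([382.0, 257.0], 0.19, [0.454, -0.296, 0.1])]
tape_mark [([281.0, 278.0], 0.7, [0.4, -0.013, -0.002])]
pastels_mark [([342.0, 165.0], 0.64, [0.747, -0.206, 0.015])]
mug_mark [([108.0, 230.0], 0.8, [0.551, 0.515, 0.003])]
sketchbook_mark [([443.0, 239.0], 0.74, [0.512, -0.505, 0.018])]
glue_mark [([267.0, 150.0], 0.93, [0.776, 0.025, 0.083])]
```

View pics/scene0.png

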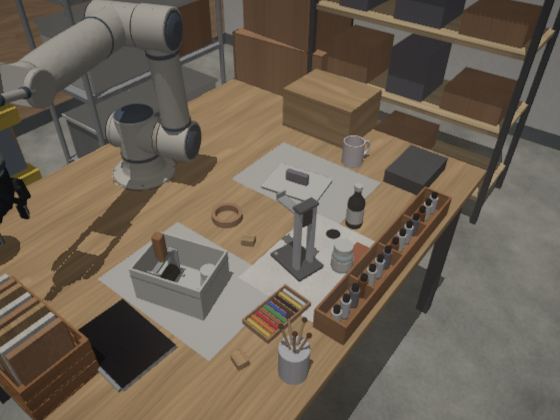

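View pics/top0.png

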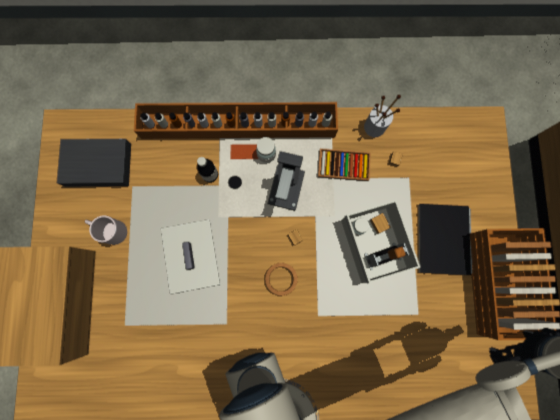

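```bash
cat > meas.py <<'E'
from h import *
from scipy.spatial.transform import Rotation as R
def rect(P):
    (cx,cy),(w,h),a=cv2.minAreaRect(P[:,:2].astype(np.float32)); return np.round([cx,cy,w,h],4).tolist(),round(a,1)
def near(P,x,y,rad,z0,z1):
    return P[(np.hypot(P[:,0]-x,P[:,1]-y)<rad)&(P[:,2]>z0)&(P[:,2]<z1)]
if __name__=="__main__":
  for n in("top","scene"):
    P,_,_=cloud(cam(n))
    print(n)
    print("tub rim",rect(near(P,.503,-.29,.16,.106,.1115)))
    print("handle top",rect(near(P,.463,-.314,.05,.183,.197)), np.median(near(P,.463,-.314,.05,.183,.197)[:,2]))
    print("handle",rect(near(P,.463,-.314,.04,.125,.185)))
    H=near(P,.632,-.015,.05,.18,.196);print("hook",rect(H),np.percentile(H[:,2],[5,25,50,75,95]))
    H=near(P,.632,-.015,.12,.008,.016);print("base",rect(H))
    H=near(P,.47,.26,.06,.035,.07);print("lidh",rect(H),np.percentile(H[:,2],[5,50,95]))
    H=near(P,.47,.26,.14,.009,.0185);print("lidplate",rect(H),np.median(H[:,2]))
E
python3 meas.py; python3 -c "
from h import *
print(R:=None)
from scipy.spatial.transform import Rotation as R
print(R.from_quat(r.sense()['ee_rot']).as_matrix().round(3))"
```

```text
top
tub rim ([0.502, -0.2973, 0.2001, 0.1519], 15.9)
handle top ([0.4635, -0.3192, 0.0251, 0.0245], 17.5) 0.18841427933785126
handle ([0.4659, -0.3148, 0.0208, 0.0298], 57.4)
hook ([0.643, -0.0208, 0.0294, 0.0753], 75.9) [0.18463718 0.18642759 0.18757663 0.18901481 0.19142956]
base ([0.6351, -0.0238, 0.1183, 0.2305], 88.9)
lidh ([0.4709, 0.2617, 0.0798, 0.0203], 10.2) [0.04219931 0.05256981 0.05624493]
lidplate ([0.4745, 0.2628, 0.2069, 0.1503], 10.1) 0.013367602078336427
scene
tub rim ([0.5009, -0.298, 0.2035, 0.1559], 16.4)
handle top ([0.4641, -0.3204, 0.0251, 0.027], 15.7) 0.18915595956487563
handle ([0.4706, -0.326, 0.0318, 0.0208], 57.6)
hook ([0.6404, -0.0217, 0.0332, 0.0715], 72.7) [0.18606481 0.18801311 0.18914998 0.19061573 0.19388203]
base ([0.6428, -0.0097, 0.1429, 0.2154], 84.4)
lidh ([0.4715, 0.2602, 0.0825, 0.0297], 10.3) [0.03597348 0.05013967 0.05697376]
lidplate ([0.4684, 0.282, 0.2053, 0.2004], 10.0) 0.014624478518347361
None
[[-0.916  0.     0.401]
 [-0.401  0.    -0.916]
 [-0.    -1.    -0.   ]]
```

The scene view shows the brayer handle (160,243) in the tub, the jar at (207,272), the stand at (300,240) and the lid at (297,180). The top view shows the brayer handle (397,252), the block in the tub (380,223), and two small loose blocks at (295,238) and (395,158). The brayer, stand, lid and tub each appear only once. Next I'll refine the hook and brayer measurements.

```bash
python3 - <<'E'
from meas import *
for n in("top","scene"):
    c=cam(n); P,_,_=cloud(c)
    Q=near(P,.64,-.02,.12,.17,.225)
    for yaw in (-14,-16):
        a=np.radians(yaw); e=np.array([np.cos(a),np.sin(a)]); f=np.array([-e[1],e[0]])
        L=(Q[:,:2]-[.634,-.018])@np.c_[e,f]
        print(n,yaw)
        for lo in np.arange(-.05,.08,.01):
            m=(L[:,0]>=lo)&(L[:,0]<lo+.01)&(abs(L[:,1])<.04)
            if m.sum()>3: print(round(lo,3),m.sum(),"z",Q[m,2].min().round(3),np.median(Q[m,2]).round(3),Q[m,2].max().round(3),"y",L[m,1].min().round(3),L[m,1].max().round(3))
    B=near(P,.65,-.03,.11,.222,.25); print("posttop",rect(B) if len(B)>5 else 0, len(B))
    m=finder.masks_of(n,"stand"); print([x["score"] for x in m],"base by mask")
    for x in m[:1]:
        S,_,_=cloud(c,x["region"]); print(rect(S[(S[:,2]<.018)&(S[:,2]>.006)]),rect(S[S[:,2]>.215]) )
    # handle x-section by tight height; block sizes
    T=near(P,.464,-.319,.03,.183,.2); print(T[:,:2].mean(0))
    for b in((.564,-.309),(.517,-.057),(.769,-.374)):
        T=near(P,*b,.045,.012,.05); print("block",rect(T) if len(T) else 0)
c=cam("top"); f=c["frame"][190:300,320:430]; g=c["frame"][130:240,220:330]
cv2.imwrite("pics/crop1.png",cv2.resize(np.hstack([f,g]),None,fx=3.5,fy=3.5,interpolation=3)[...,::-1])
E
```

```text
top -14
-0.03 36 z 0.184 0.202 0.207 y -0.015 0.015
-0.02 41 z 0.183 0.188 0.192 y -0.015 0.014
-0.01 41 z 0.184 0.188 0.191 y -0.014 0.014
0.0 38 z 0.184 0.188 0.19 y -0.015 0.014
0.01 43 z 0.182 0.187 0.192 y -0.015 0.014
0.02 39 z 0.183 0.188 0.193 y -0.015 0.014
0.03 41 z 0.184 0.187 0.192 y -0.015 0.013
0.04 39 z 0.184 0.188 0.192 y -0.015 0.014
0.05 60 z 0.184 0.189 0.209 y -0.015 0.015
0.06 98 z 0.172 0.207 0.225 y -0.032 0.03
0.07 30 z 0.221 0.224 0.225 y -0.032 0.031
top -16
-0.03 36 z 0.184 0.202 0.207 y -0.016 0.014
-0.02 42 z 0.183 0.188 0.192 y -0.015 0.014
-0.01 38 z 0.184 0.188 0.191 y -0.015 0.014
0.0 41 z 0.184 0.188 0.19 y -0.015 0.014
0.01 41 z 0.182 0.187 0.192 y -0.015 0.015
0.02 40 z 0.183 0.188 0.193 y -0.014 0.015
0.03 41 z 0.184 0.187 0.192 y -0.014 0.015
0.04 39 z 0.184 0.188 0.192 y -0.014 0.015
0.05 64 z 0.184 0.189 0.223 y -0.014 0.032
0.06 94 z 0.172 0.207 0.225 y -0.03 0.03
0.07 29 z 0.221 0.224 0.225 y -0.03 0.034
posttop ([0.7064, -0.0364, 0.0636, 0.0303], 76.4) 269
[0.73, 0.62] base by mask
([0.7522, -0.2131, 0.1604, 0.0922], 85.4) ([0.0, 0.0, 0.0, 0
[... 690 characters left out ...]
9 0.192 y -0.016 0.014
-0.01 30 z 0.184 0.189 0.191 y -0.017 0.013
0.0 31 z 0.186 0.189 0.192 y -0.017 0.014
0.01 29 z 0.185 0.189 0.192 y -0.016 0.017
0.02 24 z 0.185 0.189 0.191 y -0.017 0.011
0.03 9 z 0.183 0.189 0.195 y -0.015 -0.01
0.04 4 z 0.185 0.188 0.19 y -0.016 -0.013
0.06 22 z 0.172 0.202 0.225 y -0.032 0.018
0.07 47 z 0.172 0.2 0.225 y -0.032 0.021
posttop ([0.7069, -0.0386, 0.0653, 0.0325], 76.1) 221
[0.8, 0.34, 0.32] base by mask
([0.6072, 0.0634, 0.1424, 0.3962], 38.1) ([0.7071, -0.0387, 0.0653, 0.0317], 77.6)
[ 0.4662061  -0.32313417]
block ([0.5815, -0.3011, 0.0502, 0.0892], 23.9)
block ([0.5241, -0.0574, 0.0376, 0.0371], 28.9)
block ([0.7688, -0.3779, 0.0312, 0.0409], 70.1)
```

View pics/crop1.png

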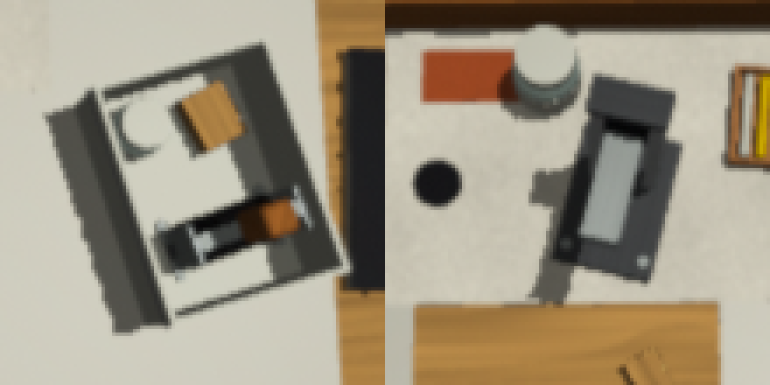

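The crop shows the large wooden block (210,117) and the jar (145,120) in the tub's +x half, well clear of the brayer handle (272,217). The hook strip is at (610,185). The blocks outside the tub measure 40×30 mm, so the one in the tub is the largest and is already where it belongs. Now to the grasp.

```bash
cat > plan.py <<'E'
# world target TCP + yaw (deg, of tool z axis) -> units
import sys; from h import *
from scipy.spatial.transform import Rotation as R
s=r.sense(); M=R.from_quat(s["ee_rot"]).as_matrix(); p=s["ee_pos"]
yaw=np.degrees(np.arctan2(M[1,2],M[0,2]))
print("t",round(s["clock"],2),"tcp",p.round(4),"yaw",yaw.round(2),"F",s["force"].round(1),"open",round(s["opening"],4))
for a in sys.argv[1:]:
    x,y,z,w=map(float,a.split(","))
    print(a,"units",(M.T@(np.array([x,y,z])-p)/.12).round(3),"spin",round(float(np.radians(yaw-w)/2),4))
    p=np.array([x,y,z]); R_=R.from_euler("z",w-yaw,degrees=True).as_matrix(); M=R_@M; yaw=w
E
python3 plan.py .35,-.435,.23,-73.5 .4645,-.320,.23,-73.5 .4645,-.320,.1335,-73.5
```

```text
t 2.05 tcp [ 0.2407 -0.5496  0.1957] yaw -66.35 F [-0.1  0.3  0.5] open 0.0852
.35,-.435,.23,-73.5 units [-1.217 -0.285 -0.509] spin 0.0624
.4645,-.320,.23,-73.5 units [-1.187  0.    -0.648] spin 0.0
.4645,-.320,.1335,-73.5 units [-0.     0.804  0.   ] spin 0.0
```

```bash
python3 -m handwheel '{"translation":[[-0.1,-0.05,-0.05],[-0.3,-0.15,-0.15],[-0.5,-0.25,-0.25],[-0.7,-0.285,-0.35],[-0.9,-0.285,-0.45],[-1,-0.285,-0.5],[-1,-0.285,-0.5],[-1,-0.285,-0.5],[-1,-0.285,-0.5],[-1,-0.285,-0.5]],"spin":[0.01,0.02,0.03,0.04,0.05,0.0624,0.0624,0.0624,0.0624,0.0624],"jaw":[1,1,1,1,1,1,1,1,1,1]}' && python3 plan.py .4645,-.320,.23,-73.5 .4645,-.320,.1335,-73.5
```

```text
clock: 2.88
ee_pos: [0.3259, -0.4472, 0.2297]
ee_rot: [-0.101, 0.7, -0.7, 0.101]
force: [0.0, 0.7, -0.1]
opening: 0.0853
t 2.88 tcp [ 0.3259 -0.4472  0.2297] yaw -73.54 F [ 0.   0.7 -0.1] open 0.0853
.4645,-.320,.23,-73.5 units [-1.408 -0.003 -0.689] spin -0.0004
.4645,-.320,.1335,-73.5 units [-0.     0.804  0.   ] spin 0.0
```

```bash
python3 -m handwheel '{"translation":[[-0.15,0,-0.07],[-0.35,0,-0.17],[-0.55,0,-0.27],[-0.75,0,-0.37],[-0.9,0,-0.44],[-1,0,-0.49],[-1,0,-0.49],[-1,0,-0.49],[-1,0,-0.49],[-1,0,-0.49]],"spin":[0,0,0,0,0,0,0,0,0,0],"jaw":[1,1,1,1,1,1,1,1,1,1]}' && python3 -m handwheel '{"translation":[[-0.1,0,-0.05],[-0.2,0,-0.1],[-0.3,0,-0.15],[-0.408,0,-0.199],[-0.408,0,-0.199],[-0.408,0,-0.199],[-0.408,0,-0.199],[-0.408,0,-0.199],[-0.408,0,-0.199],[-0.408,0,-0.199]],"spin":[0,0,0,0,0,0,0,0,0,0],"jaw":[1,1,1,1,1,1,1,1,1,1]}' && python3 - <<'E'
from meas import *
c=cam("scene"); f=c["frame"][180:320,90:270]
cv2.imwrite("pics/crop2.png",cv2.resize(f,None,fx=4,fy=4,interpolation=2)[...,::-1])
E
python3 plan.py .4645,-.320,.1335,-73.5
```

```text
clock: 3.72
ee_pos: [0.4241, -0.357, 0.2299]
ee_rot: [0.101, -0.7, 0.7, -0.101]
force: [0.1, -0.8, 0.3]
opening: 0.0854
clock: 4.55
ee_pos: [0.4648, -0.3196, 0.23]
ee_rot: [0.101, -0.7, 0.7, -0.101]
force: [-0.2, -0.5, 0.5]
opening: 0.0857
t 4.6 tcp [ 0.4648 -0.3196  0.23  ] yaw -73.54 F [-0.4  0.3  0.5] open 0.0852
.4645,-.320,.1335,-73.5 units [0.004 0.805 0.003] spin -0.0003
```

View pics/crop2.png

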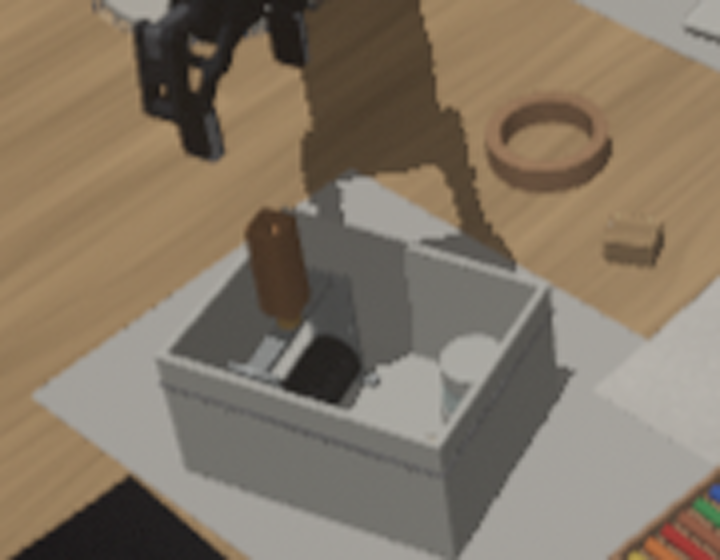

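```bash
python3 - <<'E'
from meas import *
for n in("scene","top"):
    c=cam(n)
    for p in([.4648,-.3196,.23],[.4648,-.3196,.19],[.4645,-.32,.2]):
        q=c["camera_from_world"]@np.r_[p,1]; q=c["intrinsics"]@q[:3]; print(n,p,(q[:2]/q[2]).round(1))
    P,u,v=cloud(c)
    for lo in np.arange(.13,.31,.01):
        H=P[(np.hypot(P[:,0]-.4648,P[:,1]+.3196)<.09)&(P[:,2]>lo)&(P[:,2]<=lo+.01)]
        if len(H)>3:print(round(lo,2),len(H),H[:,:2].min(0).round(3),H[:,:2].max(0).round(3),H[:,:2].mean(0).round(3))
E
```

```text
scene [0.4648, -0.3196, 0.23] [155.1 222.3]
scene [0.4648, -0.3196, 0.19] [157.6 234.5]
scene [0.4645, -0.32, 0.2] [156.8 231.6]
0.13 38 [ 0.456 -0.335] [ 0.48  -0.305] [ 0.471 -0.327]
0.14 37 [ 0.455 -0.336] [ 0.48 -0.31] [ 0.471 -0.327]
0.15 41 [ 0.459 -0.338] [ 0.479 -0.305] [ 0.471 -0.326]
0.16 38 [ 0.456 -0.336] [ 0.48 -0.31] [ 0.471 -0.327]
0.17 38 [ 0.457 -0.336] [ 0.479 -0.308] [ 0.471 -0.326]
0.18 76 [ 0.45  -0.337] [ 0.479 -0.306] [ 0.467 -0.324]
0.19 27 [ 0.454 -0.333] [ 0.478 -0.312] [ 0.466 -0.322]
0.28 46 [ 0.442 -0.373] [ 0.49 -0.27] [ 0.467 -0.313]
0.29 72 [ 0.441 -0.375] [ 0.491 -0.264] [ 0.468 -0.32 ]
0.3 72 [ 0.44  -0.375] [ 0.489 -0.269] [ 0.47  -0.326]
top [0.4648, -0.3196, 0.23] [404.1 249.8]
top [0.4648, -0.3196, 0.19] [399.5 250.9]
top [0.4645, -0.32, 0.2] [400.8 250.8]
```

```bash
python3 - <<'E'
from meas import *
for n in("scene","top"):
    c=cam(n)
    pts=[(142,214),(141,210),(139,205),(136,196),(161,193),(163,190),(150,182)] if n=="scene" else []
    for p in pts: print(p,c["depth"][p[1],p[0]],unproj(c,p).round(3),c["frame"][p[1],p[0]])
    for p in([.4648,-.3196,.243],[.4648,-.3196,.28]):
      for s in(-.05,.05):
        w=np.array(p)+s*np.array([.284,-.959,0]); q=c["camera_from_world"]@np.r_[w,1]; q=c["intrinsics"]@q[:3]; print(n,w.round(3),(q[:2]/q[2]).round(1))
E
```

```text
(142, 214) 1.10597 [ 0.487 -0.365  0.298] [64 61 61]
(141, 210) 1.0996945 [ 0.486 -0.364  0.309] [65 62 61]
(139, 205) 1.0841632 [ 0.489 -0.368  0.327] [37 31 28]
(136, 196) 1.0580776 [ 0.494 -0.374  0.358] [35 30 25]
(161, 193) 1.1848735 [ 0.45  -0.277  0.285] [34 29 26]
(163, 190) 1.171469 [ 0.46  -0.277  0.299] [35 30 26]
(150, 182) 1.0830965 [ 0.489 -0.329  0.366] [32 29 24]
scene [ 0.451 -0.272  0.243] [165.2 205.7]
scene [ 0.479 -0.368  0.243] [142.6 231.4]
scene [ 0.451 -0.272  0.28 ] [163.1 193.8]
scene [ 0.479 -0.368  0.28 ] [139.9 219.3]
top [ 0.451 -0.272  0.243] [386.7 255.4]
top [ 0.479 -0.368  0.243] [424.7 243.4]
top [ 0.451 -0.272  0.28 ] [390.8 254.4]
top [ 0.479 -0.368  0.28 ] [430.1 242. ]
```

The depth data puts the open fingertips at about z = 0.28, against an expected 0.243. Lowering with the jaws open around the handle is safe either way, so I'll do that and check again.

```bash
python3 -m handwheel '{"translation":[[0,0.1,0],[0,0.2,0],[0,0.3,0],[0,0.4,0],[0,0.5,0],[0,0.6,0],[0,0.7,0],[0,0.805,0],[0,0.805,0],[0,0.805,0]],"spin":[0,0,0,0,0,0,0,0,0,0],"jaw":[1,1,1,1,1,1,1,1,1,1]}' && cat > look.py <<'E'
from meas import *
import sys
s=r.sense(); x,y,z=s["ee_pos"]
for n in("scene","top"):
    c=cam(n); P,u,v=cloud(c)
    for lo in np.arange(z-.02,z+.1,.01):
        H=P[(np.hypot(P[:,0]-x,P[:,1]-y)<.09)&(P[:,2]>lo)&(P[:,2]<=lo+.01)]
        if len(H)>3:print(n,round(lo,3),len(H),H[:,:2].min(0).round(3),H[:,:2].max(0).round(3))
E
python3 look.py; python3 - <<'E'
from h import *
c=cam("scene"); f=c["frame"][180:320,90:270]
cv2.imwrite("pics/crop3.png",cv2.resize(f,None,fx=4,fy=4,interpolation=2)[...,::-1])
E
```

```text
clock: 5.63
ee_pos: [0.4646, -0.3189, 0.1322]
ee_rot: [-0.102, 0.7, -0.699, 0.101]
force: [0.3, 0.3, 0.8]
opening: 0.0855
scene 0.112 39 [ 0.4   -0.394] [ 0.526 -0.237]
scene 0.122 37 [ 0.457 -0.337] [ 0.478 -0.31 ]
scene 0.132 36 [ 0.454 -0.336] [ 0.479 -0.307]
scene 0.142 44 [ 0.456 -0.336] [ 0.48  -0.308]
scene 0.152 36 [ 0.457 -0.336] [ 0.48  -0.308]
scene 0.162 38 [ 0.457 -0.336] [ 0.48  -0.308]
scene 0.172 42 [ 0.454 -0.336] [ 0.48  -0.274]
scene 0.182 123 [ 0.442 -0.373] [ 0.489 -0.267]
scene 0.192 67 [ 0.441 -0.375] [ 0.491 -0.269]
scene 0.202 61 [ 0.441 -0.374] [ 0.49  -0.262]
scene 0.212 41 [ 0.44  -0.372] [ 0.491 -0.267]
scene 0.222 65 [ 0.434 -0.392] [ 0.496 -0.243]
top 0.112 12 [ 0.41  -0.388] [ 0.546 -0.232]
```

View pics/crop3.png

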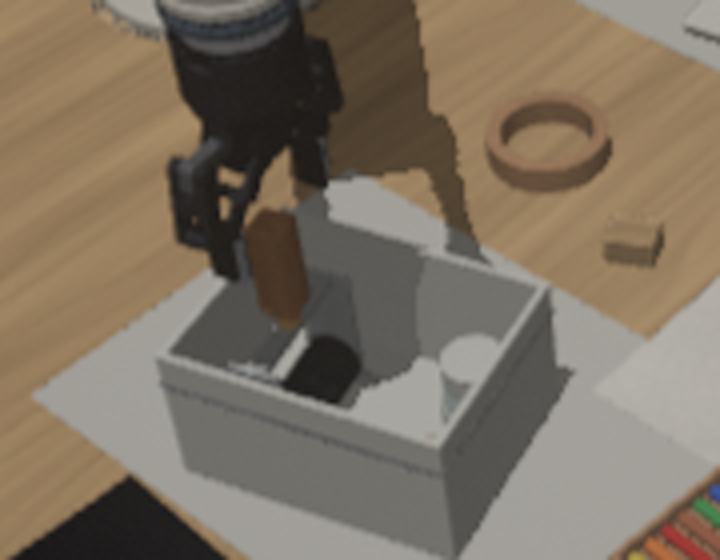

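The fingertip shows at about (230,277) in the crop, beside the upper part of the handle. Both the picture and the depth put the whole gripper about 40 mm higher than the reported TCP. I'll lower gently in two stages, watching the force and checking the tip height.

```bash
python3 -m handwheel '{"translation":[[0,0.02,0],[0,0.04,0],[0,0.06,0],[0,0.08,0],[0,0.1,0],[0,0.12,0],[0,0.14,0],[0,0.16,0],[0,0.16,0],[0,0.16,0]],"spin":[0,0,0,0,0,0,0,0,0,0],"jaw":[1,1,1,1,1,1,1,1,1,1]}' && python3 - <<'E'
from meas import *
from scipy.spatial.transform import Rotation as R
s=r.sense(); c=cam("scene"); P,u,v=cloud(c); M=R.from_quat(s["ee_rot"]).as_matrix()
L=(P-s["ee_pos"])@M   # tool coords; y down
print(s["ee_pos"].round(4))
for sg in(-1,1):
    m=(sg*L[:,2]>.038)&(sg*L[:,2]<.07)&(abs(L[:,0])<.02)&(L[:,1]<0)&(P[:,2]>.115)
    h,e=np.histogram(L[m,1],np.arange(-.15,.01,.01)); print(sg,dict(zip(e.round(2),h)))
    if m.any():
        i=np.argsort(-L[m,1])[:5]; print(L[m][i].round(3).tolist(), u[m][i],v[m][i])
E
```

```text
clock: 6.62
ee_pos: [0.465, -0.3192, 0.1139]
ee_rot: [-0.102, 0.7, -0.7, 0.101]
force: [0.1, 0.4, -0.8]
opening: 0.0854
[ 0.465  -0.3192  0.1139]
-1 {np.float64(-0.15): np.int64(15), np.float64(-0.14): np.int64(18), np.float64(-0.13): np.int64(19), np.float64(-0.12): np.int64(12), np.float64(-0.11): np.int64(40), np.float64(-0.1): np.int64(23), np.float64(-0.09): np.int64(32), np.float64(-0.08): np.int64(28), np.float64(-0.07): np.int64(23), np.float64(-0.06): np.int64(24), np.float64(-0.05): np.int64(3), np.float64(-0.04): np.int64(0), np.float64(-0.03): np.int64(0), np.float64(-0.02): np.int64(0), np.float64(-0.01): np.int64(0)}
[[0.007, -0.045, -0.047], [-0.006, -0.048, -0.045], [0.01, -0.05, -0.044], [0.001, -0.05, -0.043], [-0.002, -0.051, -0.044]] [167 171 165 168 169] [231 232 230 231 231]
1 {np.float64(-0.15): np.int64(69), np.float64(-0.14): np.int64(43), np.float64(-0.13): np.int64(31), np.float64(-0.12): np.int64(39), np.float64(-0.11): np.int64(39), np.float64(-0.1): np.int64(22), np.float64(-0.09): np.int64(15), np.float64(-0.08): np.int64(28), np.float64(-0.07): np.int64(29), np.float64(-0.06): np.int64(16), np.float64(-0.05): np.int64(1), np.float64(-0.04): np.int64(0), np.float64(-0.03): np.int64(0), np.float64(-0.02): np.int64(0), np.float64(-0.01): np.int64(0)}
[[-0.005, -0.048, 0.047], [-0.006, -0.051, 0.047], [-0.01, -0.052, 0.05], [-0.005, -0.054, 0.05], [-0.006, -0.054, 0.046]] [151 151 152 150 151] [256 255 256 255 254]
```

The tips now measure 51 mm above the reported TCP where 13 mm is expected, and there is no contact. So the true TCP sits about 38 mm above the reported one. I'll lower another 18 mm and grip.

```bash
python3 -m handwheel '{"translation":[[0,0.03,0],[0,0.06,0],[0,0.09,0],[0,0.12,0],[0,0.15,0],[0,0.15,0],[0,0.15,0],[0,0.15,0],[0,0.15,0],[0,0.15,0]],"spin":[0,0,0,0,0,0,0,0,0,0],"jaw":[1,1,1,1,1,1,0.3,-0.2,-0.6,-1]}' 70 && python3 -m handwheel '{"translation":[[0,0,0],[0,0,0],[0,0,0],[0,0,0],[0,0,0],[0,0,0],[0,-0.03,0],[0,-0.06,0],[0,-0.09,0],[0,-0.09,0]],"spin":[0,0,0,0,0,0,0,0,0,0],"jaw":[-1,-1,-1,-1,-1,-1,-1,-1,-1,-1]}' && python3 plan.py && python3 look.py
```

```text
clock: 7.5
ee_pos: [0.4652, -0.3194, 0.0965]
ee_rot: [0.101, -0.7, 0.7, -0.102]
force: [-0.3, -0.5, -0.6]
opening: 0.0388
clock: 8.33
ee_pos: [0.4652, -0.3192, 0.1075]
ee_rot: [0.101, -0.7, 0.7, -0.102]
force: [0.5, 0.3, -2.4]
opening: 0.0252
t 8.33 tcp [ 0.4652 -0.3192  0.1075] yaw -73.49 F [ 0.5  0.3 -2.4] open 0.0252
scene 0.087 261 [ 0.4   -0.398] [ 0.543 -0.232]
scene 0.097 296 [ 0.404 -0.398] [ 0.543 -0.231]
scene 0.107 405 [ 0.403 -0.398] [ 0.545 -0.231]
scene 0.117 13 [ 0.461 -0.333] [ 0.472 -0.277]
scene 0.127 25 [ 0.456 -0.335] [ 0.479 -0.306]
scene 0.137 23 [ 0.465 -0.334] [ 0.479 -0.301]
scene 0.147 42 [ 0.464 -0.344] [ 0.482 -0.297]
scene 0.157 55 [ 0.463 -0.347] [ 0.482 -0.291]
scene 0.167 52 [ 0.464 -0.347] [ 0.482 -0.293]
scene 0.177 35 [ 0.464 -0.342] [ 0.482 -0.292]
scene 0.187 100 [ 0.452 -0.365] [ 0.49  -0.275]
scene 0.197 73 [ 0.461 -0.369] [ 0.492 -0.271]
top 0.087 43 [ 0.416 -0.391] [ 0.546 -0.23 ]
top 0.097 54 [ 0.405 -0.391] [ 0.545 -0.23 ]
top 0.107 143 [ 0.404 -0.395] [ 0.543 -0.23 ]
top 0.187 12 [ 0.449 -0.296] [ 0.473 -0.276]
top 0.197 4 [ 0.462 -0.285] [ 0.467 -0.281]
```

```bash
python3 -m handwheel '{"translation":[[0,-0.06,0],[0,-0.16,0],[0,-0.28,0],[0,-0.4,0],[0,-0.52,0],[0,-0.64,0],[0,-0.76,0],[0,-0.88,0],[0,-0.98,0],[0,-0.98,0]],"spin":[0,0,0,0,0,0,0,0,0,0],"jaw":[-1,-1,-1,-1,-1,-1,-1,-1,-1,-1]}' && python3 plan.py .494,-.21,.226,-84 .523,-.105,.226,-94 .5517,.003,.2195,-104.5 && python3 - <<'E'
from h import *
c=cam("scene"); f=c["frame"][130:340,70:350]
cv2.imwrite("pics/crop4.png",cv2.resize(f,None,fx=2.8,fy=2.8,interpolation=2)[...,::-1])
E
```

```text
clock: 9.27
ee_pos: [0.4659, -0.3199, 0.2294]
ee_rot: [0.1, -0.698, 0.701, -0.103]
force: [0.3, 0.5, -3.7]
opening: 0.0253
t 9.27 tcp [ 0.4659 -0.3199  0.2294] yaw -73.5 F [ 0.3  0.5 -3.7] open 0.0253
.494,-.21,.226,-84 units [-0.484  0.026 -0.812] spin 0.0917
.523,-.105,.226,-94 units [-0.332 -0.003 -0.845] spin 0.0873
.5517,.003,.2195,-104.5 units [-0.176  0.05  -0.915] spin 0.0916
```

View pics/crop4.png

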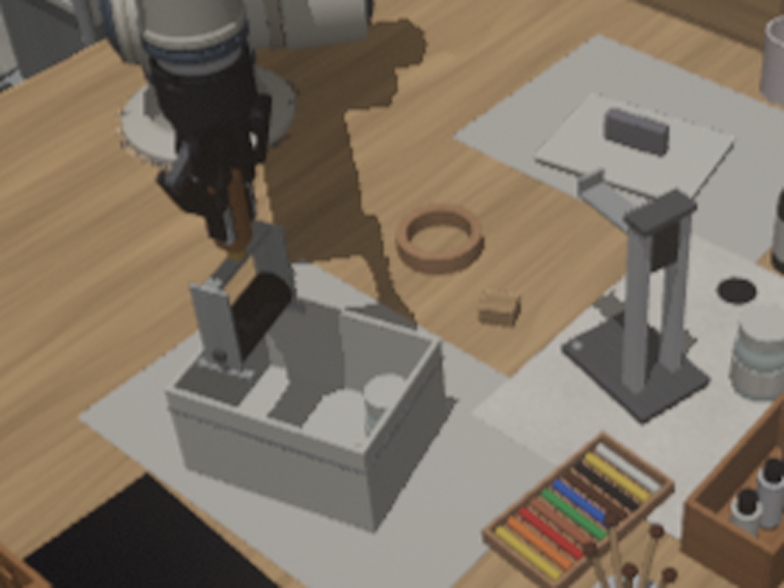

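The picture shows the brayer upright in the gripper with its feet just above the rim, and the jar still in the tub. Next is the traverse to the pre-hook pose.

```bash
python3 -m handwheel '{"translation":[[-0.02,0,-0.04],[-0.07,0,-0.12],[-0.13,0,-0.22],[-0.19,0,-0.32],[-0.25,0,-0.42],[-0.31,0,-0.52],[-0.37,0,-0.62],[-0.43,0,-0.72],[-0.484,0,-0.812],[-0.484,0,-0.812]],"spin":[0,0.01,0.02,0.03,0.04,0.055,0.07,0.08,0.0917,0.0917],"jaw":[-1,-1,-1,-1,-1,-1,-1,-1,-1,-1]}' && python3 -m handwheel '{"translation":[[-0.02,0,-0.04],[-0.05,0,-0.13],[-0.09,0,-0.23],[-0.13,0,-0.33],[-0.17,0,-0.43],[-0.21,0,-0.53],[-0.25,0,-0.63],[-0.29,0,-0.74],[-0.332,0,-0.845],[-0.332,0,-0.845]],"spin":[0,0.01,0.02,0.03,0.04,0.05,0.06,0.075,0.0873,0.0873],"jaw":[-1,-1,-1,-1,-1,-1,-1,-1,-1,-1]}' && python3 -m handwheel '{"translation":[[-0.01,0,-0.04],[-0.03,0,-0.13],[-0.05,0,-0.23],[-0.07,0,-0.33],[-0.09,0,-0.43],[-0.11,0,-0.53],[-0.13,0,-0.65],[-0.15,0,-0.78],[-0.176,0,-0.915],[-0.176,0,-0.915]],"spin":[0,0.01,0.02,0.03,0.04,0.05,0.06,0.075,0.0916,0.0916],"jaw":[-1,-1,-1,-1,-1,-1,-1,-1,-1,-1]}' && python3 -m handwheel '{"translation":[[0,0,0],[0,0,0],[0,0,0],[0,0,0],[0,0,0],[0,0,0],[0,0,0],[0,0,0],[0,0,0],[0,0,0]],"spin":[0,0,0,0,0,0,0,0,0,0],"jaw":[-1,-1,-1,-1,-1,-1,-1,-1,-1,-1]}' && cat > bray.py <<'E'
from meas import *
from scipy.spatial.transform import Rotation as R
# brayer in the tool frame: yaw-aligned local coords about TCP xy, world z
s=r.sense(); M=R.from_quat(s["ee_rot"]).as_matrix(); p=s["ee_pos"]
zt=M[:,2]; e=np.array([-zt[1],zt[0]]); f=np.array([-e[1],e[0]])  # e=brayer x
print("tcp",p.round(4),"F",s["force"].round(1),"e",e.round(3))
for n in("scene","top"):
    P,u,v=cloud(cam(n)); L=np.c_[(P[:,:2]-p[:2])@np.c_[e,f],P[:,2]]
    m=(abs(L[:,0])<.04)&(abs(L[:,1])<.06)&(L[:,2]>.06)&(L[:,2]<.31); Q=L[m]
    for lo in np.arange(.06,.31,.01):
        H=Q[(Q[:,2]>=lo)&(Q[:,2]<lo+.01)]
        if len(H)>3: print(n,round(lo,2),len(H),"x",H[:,0].min().round(3),H[:,0].max().round(3),"y",H[:,1].min().round(3),H[:,1].max().round(3))
E
python3 bray.py
```

```text
clock: 10.15
ee_pos: [0.4933, -0.2066, 0.2235]
ee_rot: [-0.038, 0.707, -0.705, 0.037]
force: [0.5, 0.1, -3.7]
opening: 0.0256
clock: 10.98
ee_pos: [0.5224, -0.1025, 0.2239]
ee_rot: [0.024, 0.707, -0.706, -0.025]
force: [-0.7, 0.4, -3.9]
opening: 0.0253
clock: 11.82
ee_pos: [0.5512, 0.0056, 0.2241]
ee_rot: [0.089, 0.702, -0.701, -0.089]
force: [0.2, 0.1, -3.4]
opening: 0.0252
clock: 12.65
ee_pos: [0.5509, 0.0037, 0.2246]
ee_rot: [-0.089, -0.701, 0.701, 0.089]
force: [-0.0, 0.2, -3.0]
opening: 0.0253
tcp [0.5509 0.0037 0.2246] F [-0.   0.2 -3. ] e [ 0.968 -0.25 ]
scene 0.13 25 x -0.029 0.026 y -0.053 -0.042
scene 0.14 46 x -0.02 0.027 y -0.051 0.016
scene 0.15 55 x -0.015 0.02 y -0.053 0.016
scene 0.16 129 x -0.022 0.021 y -0.056 0.046
scene 0.17 231 x -0.02 0.017 y -0.051 0.048
scene 0.18 46 x -0.018 0.014 y -0.05 0.048
scene 0.19 56 x -0.02 0.015 y -0.05 0.049
scene 0.2 43 x -0.021 0.015 y -0.05 0.048
scene 0.21 49 x -0.02 0.016 y -0.051 0.05
scene 0.22 97 x -0.024 0.018 y -0.051 0.049
scene 0.23 113 x -0.017 0.016 y -0.05 0.048
scene 0.24 14 x -0.013 0.01 y -0.013 0.012
scene 0.25 32 x -0.013 0.011 y -0.014 0.01
scene 0.26 39 x 0.002 0.011 y -0.023 0.021
scene 0.27 57 x -0.008 0.015 y -0.028 0.028
scene 0.28 58 x -0.005 0.014 y -0.028 0.025
scene 0.29 56 x -0.003 0.014 y -0.028 0.025
scene 0.3 68 x -0.011 0.014 y -0.041 0.04
top 0.13 29 x -0.03 0.015 y -0.049 0.05
top 0.14 7 x -0.031 0.002 y -0.048 0.045
top 0.15 22 x -0.023 0.004 y -0.05 0.047
top 0.16 82 x -0.024 0.001 y -0.052 0.045
top 0.17 153 x -0.021 -0.002 y -0.044 0.046
top 0.18 5 x -0.021 -0.005 y -0.046 0.048
top 0.2 4 x -0.021 -0.018 y -0.046 0.047
top 0.22 34 x -0.021 -0.0 y -0.047 0.048
top 0.23 50 x -0.02 0.004 y -0.047 0.048
```

Window check: the yoke underside is near 0.223 and the hook lip top at 0.2045, so I'll come down 6 mm to centre the window, then go in 89 mm along the hook.

```bash
python3 -m handwheel '{"translation":[[0,0.025,0],[0,0.05,0],[0,0.05,0],[-0.05,0.05,0],[-0.1,0.05,0],[-0.16,0.05,0],[-0.22,0.05,0],[-0.28,0.05,0],[-0.34,0.05,0],[-0.34,0.05,0]],"spin":[0,0,0,0,0,0,0,0,0,0],"jaw":[-1,-1,-1,-1,-1,-1,-1,-1,-1,-1]}' && python3 -m handwheel '{"translation":[[-0.05,0,0],[-0.1,0,0],[-0.15,0,0],[-0.2,0,0],[-0.25,0,0],[-0.3,0,0],[-0.35,0,0],[-0.4,0,0],[-0.4,0,0],[-0.4,0,0]],"spin":[0,0,0,0,0,0,0,0,0,0],"jaw":[-1,-1,-1,-1,-1,-1,-1,-1,-1,-1]}' && python3 plan.py .637,-.019,.2,-104.5; python3 - <<'E'
from h import *
c=cam("scene"); f=c["frame"][130:280,200:400]
cv2.imwrite("pics/crop5.png",cv2.resize(f,None,fx=3.8,fy=3.8,interpolation=2)[...,::-1])
E
python3 bray.py | grep scene
```

```text
clock: 13.58
ee_pos: [0.5916, -0.007, 0.2178]
ee_rot: [-0.089, -0.701, 0.701, 0.09]
force: [-0.1, -0.2, -4.8]
opening: 0.0252
clock: 14.42
ee_pos: [0.637, -0.0186, 0.2182]
ee_rot: [0.089, 0.701, -0.701, -0.09]
force: [-1.1, 1.2, -3.8]
opening: 0.0255
t 14.42 tcp [ 0.637  -0.0186  0.2182] yaw -104.52 F [-1.1  1.2 -3.8] open 0.0255
.637,-.019,.2,-104.5 units [-0.001  0.152  0.003] spin -0.0001
scene 0.12 6 x -0.023 0.02 y -0.051 -0.047
scene 0.13 52 x -0.031 0.026 y -0.052 0.013
scene 0.14 46 x -0.019 0.018 y -0.053 0.009
scene 0.15 80 x -0.023 0.019 y -0.055 0.007
scene 0.16 116 x -0.022 0.019 y -0.053 0.048
scene 0.17 89 x -0.022 0.016 y -0.05 0.047
scene 0.18 172 x -0.028 0.037 y -0.051 0.047
scene 0.19 102 x -0.022 0.038 y -0.05 0.048
scene 0.2 59 x -0.032 0.017 y -0.05 0.046
scene 0.21 53 x -0.022 0.016 y -0.051 0.048
scene 0.22 176 x -0.024 0.016 y -0.05 0.049
scene 0.23 13 x -0.0 0.009 y -0.011 0.006
scene 0.24 31 x -0.014 0.011 y -0.016 0.01
scene 0.25 29 x 0.001 0.012 y -0.019 0.015
scene 0.26 53 x -0.006 0.013 y -0.026 0.025
scene 0.27 59 x -0.005 0.014 y -0.027 0.025
scene 0.28 63 x -0.005 0.013 y -0.027 0.027
scene 0.29 49 x 0.005 0.014 y -0.028 0.033
scene 0.3 129 x -0.011 0.017 y -0.046 0.045
```

View pics/crop5.png

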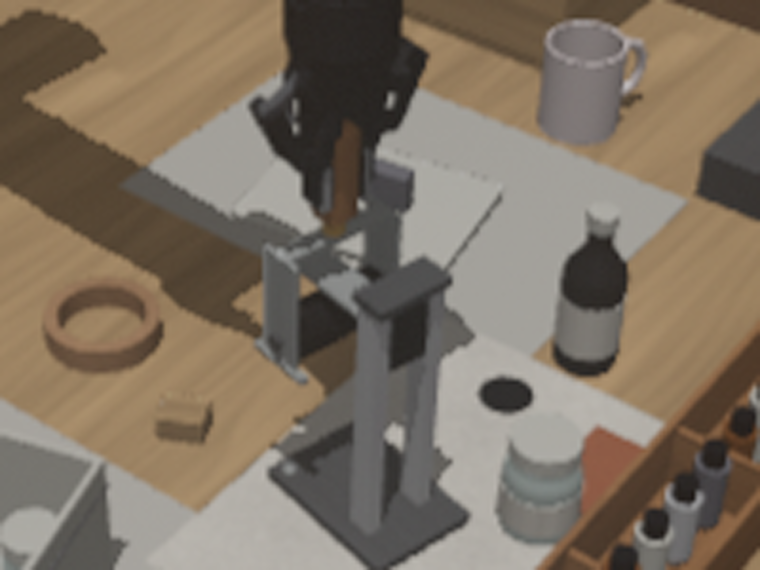

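The hook strip (330,265) passes through the window with the lip on the robot side of the yoke. Now I'll lower until contact.

```bash
python3 -m handwheel '{"translation":[[0,0.025,0],[0,0.05,0],[0,0.075,0],[0,0.1,0],[0,0.125,0],[0,0.15,0],[0,0.175,0],[0,0.2,0],[0,0.2,0],[0,0.2,0]],"spin":[0,0,0,0,0,0,0,0,0,0],"jaw":[-1,-1,-1,-1,-1,-1,-1,-1,-1,-1]}' && python3 -m handwheel '{"translation":[[0,0.01,0],[0,0.02,0],[0,0.03,0],[0,0.04,0],[0,0.05,0],[0,0.05,0],[0,0.05,0],[0,0.05,0],[0,0.05,0],[0,0.05,0]],"spin":[0,0,0,0,0,0,0,0,0,0],"jaw":[-1,-1,-1,-1,-1,-1,-1,-1,-1,-1]}' && cat > hookz.py <<'E'
from meas import *
a=np.radians(-14.5); e=np.array([np.cos(a),np.sin(a)]); f=np.array([-e[1],e[0]])
for n in("scene","top"):
    P,_,_=cloud(cam(n)); L=(P[:,:2]-[.634,-.0183])@np.c_[e,f]; z=P[:,2]
    b=(abs(L[:,1])<.014)&(z>.14)&(z<.24)
    st=b&(L[:,0]>.012)&(L[:,0]<.05)&(z<.2); lip=b&(L[:,0]>-.035)&(L[:,0]<-.018)
    yk=(abs(L[:,1])<.046)&(abs(L[:,1])>.016)&(abs(L[:,0]-.003)<.008)&(z>.17)&(z<.25)
    q=lambda m:(m.sum(),np.percentile(z[m],[5,50,95]).round(4)) if m.sum()>2 else m.sum()
    print(n,"strip",q(st),"lip",q(lip),"yoke",q(yk))
E
python3 hookz.py; python3 plan.py
```

```text
clock: 15.4
ee_pos: [0.6367, -0.0185, 0.1943]
ee_rot: [0.089, 0.701, -0.701, -0.089]
force: [0.9, 0.5, -3.7]
opening: 0.025
clock: 16.23
ee_pos: [0.637, -0.0185, 0.1895]
ee_rot: [0.09, 0.701, -0.701, -0.089]
force: [-2.6, 0.3, 4.3]
opening: 0.0254
scene strip (np.int64(47), array([0.1862, 0.1889, 0.1926])) lip (np.int64(39), array([0.1853, 0.1924, 0.2045])) yoke (np.int64(146), array([0.1796, 0.1963, 0.2465]))
top strip 0 lip (np.int64(38), array([0.1848, 0.1978, 0.2052])) yoke (np.int64(96), array([0.1925, 0.195 , 0.1987]))
t 16.33 tcp [ 0.6369 -0.0185  0.1892] yaw -104.51 F [-0.9 -0.   3.9] open 0.0254
```

Contact is confirmed, with +4 N upward and the hook not yet moved. Now a slow 15 mm tug.

```bash
python3 -m handwheel '{"translation":[[0,0.015,0],[0,0.03,0],[0,0.045,0],[0,0.06,0],[0,0.075,0],[0,0.09,0],[0,0.105,0],[0,0.12,0],[0,0.125,0],[0,0.125,0]],"spin":[0,0,0,0,0,0,0,0,0,0],"jaw":[-1,-1,-1,-1,-1,-1,-1,-1,-1,-1]}'; python3 hookz.py; python3 plan.py
```

```text
clock: 17.17
ee_pos: [0.6369, -0.0186, 0.173]
ee_rot: [-0.089, -0.701, 0.701, 0.089]
force: [-0.1, -0.2, 1.6]
opening: 0.0252
scene strip (np.int64(44), array([0.1687, 0.1727, 0.1927])) lip (np.int64(36), array([0.1701, 0.1758, 0.1879])) yoke (np.int64(150), array([0.174 , 0.1811, 0.2433]))
top strip 0 lip (np.int64(39), array([0.168 , 0.1788, 0.1887])) yoke (np.int64(95), array([0.1759, 0.1786, 0.2181]))
t 17.27 tcp [ 0.6369 -0.0185  0.1731] yaw -104.51 F [ 0.2 -1.1  2. ] open 0.0249
```

The hook slid 16 mm (strip 0.189 → 0.173, and the lip agrees). I'll release and rise.

```bash
python3 -m handwheel '{"translation":[[0,0,0],[0,0,0],[0,0,0],[0,0,0],[0,0,0],[0,0,0],[0,0,0],[0,0,0],[0,0,0],[0,0,0]],"spin":[0,0,0,0,0,0,0,0,0,0],"jaw":[-0.6,-0.3,0,0.3,0.6,1,1,1,1,1]}' && python3 -m handwheel '{"translation":[[0,-0.05,0],[0,-0.15,0],[0,-0.28,0],[0,-0.42,0],[0,-0.56,0],[0,-0.7,0],[0,-0.84,0],[0,-0.97,0],[0,-1,0],[0,-1,0]],"spin":[0,0,0,0,0,0,0,0,0,0],"jaw":[1,1,1,1,1,1,1,1,1,1]}' && python3 hookz.py; python3 - <<'E'
from h import *
c=cam("scene"); f=c["frame"][130:280,200:400]
cv2.imwrite("pics/crop6.png",cv2.resize(f,None,fx=3.8,fy=3.8,interpolation=2)[...,::-1])
E
python3 plan.py .55,.12,.25,-92 .471,.2613,.12,-80 .471,.2613,-.0075,-80
```

```text
clock: 18.1
ee_pos: [0.6368, -0.0185, 0.1736]
ee_rot: [0.089, 0.701, -0.701, -0.089]
force: [-0.4, 0.0, 0.8]
opening: 0.0854
clock: 18.93
ee_pos: [0.6374, -0.0186, 0.2964]
ee_rot: [0.091, 0.702, -0.701, -0.088]
force: [-0.4, 0.5, -0.3]
opening: 0.0856
scene strip (np.int64(44), array([0.1696, 0.1721, 0.1951])) lip (np.int64(34), array([0.1717, 0.1777, 0.1896])) yoke (np.int64(93), array([0.1743, 0.179 , 0.1829]))
top strip (np.int64(50), array([0.1679, 0.1709, 0.1746])) lip (np.int64(39), array([0.1682, 0.1811, 0.1878])) yoke (np.int64(99), array([0.1751, 0.1785, 0.182 ]))
t 19.08 tcp [ 0.6367 -0.0185  0.2924] yaw -104.51 F [ 0.1  0.4 -0.8] open 0.0853
.55,.12,.25,-92 units [ 0.988  0.355 -0.936] spin -0.1092
.471,.2613,.12,-80 units [ 0.697  1.084 -1.154] spin -0.1047
.471,.2613,-.0075,-80 units [-0.002  1.062 -0.   ] spin 0.0
```

View pics/crop6.png

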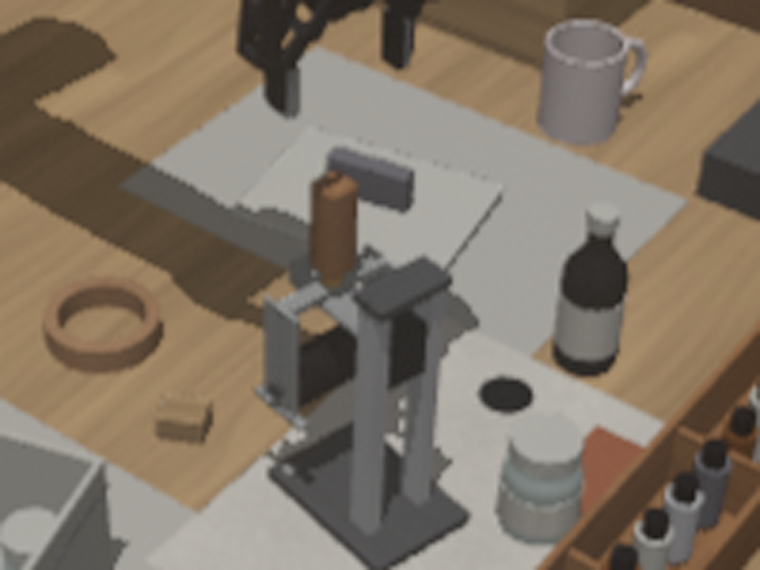

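The brayer hangs upright on the hook (handle at (333,225)) and the hook stays where it was (0.171–0.172). Now to the lid.

```bash
python3 -m handwheel '{"translation":[[0.05,0,-0.05],[0.17,0,-0.16],[0.3,0,-0.28],[0.44,0,-0.41],[0.58,0,-0.54],[0.72,0.05,-0.68],[0.86,0.15,-0.82],[0.96,0.3,-0.92],[0.988,0.355,-0.936],[0.988,0.355,-0.936]],"spin":[0,-0.01,-0.03,-0.04,-0.055,-0.07,-0.085,-0.1,-0.1092,-0.1092],"jaw":[1,1,1,1,1,1,1,1,1,1]}' && python3 plan.py .471,.2613,.13,-79.8
```

```text
clock: 19.92
ee_pos: [0.5484, 0.121, 0.2482]
ee_rot: [-0.01, -0.707, 0.707, 0.013]
force: [-0.1, -0.4, -0.5]
opening: 0.0853
t 19.92 tcp [0.5484 0.121  0.2482] yaw -91.84 F [-0.1 -0.4 -0.5] open 0.0853
.471,.2613,.13,-79.8 units [ 0.678  0.987 -1.149] spin -0.105
```

```bash
python3 -m handwheel '{"translation":[[0.05,0.05,-0.08],[0.13,0.15,-0.2],[0.22,0.28,-0.34],[0.31,0.42,-0.48],[0.4,0.56,-0.62],[0.49,0.7,-0.76],[0.58,0.84,-0.9],[0.64,0.95,-0.98],[0.678,0.987,-1],[0.678,0.987,-1]],"spin":[0,-0.01,-0.03,-0.04,-0.055,-0.07,-0.085,-0.1,-0.105,-0.105],"jaw":[1,1,1,1,1,1,1,1,1,1]}' && python3 plan.py .471,.2613,.06,-79.8 >/dev/null && python3 -m handwheel '{"translation":[[0,0,-0.04],[0,0,-0.08],[0,0,-0.12],[0,0,-0.149],[0,0,-0.149],[0,0,-0.149],[0,0,-0.149],[0,0,-0.149],[0,0,-0.149],[0,0,-0.149]],"spin":[0,0,0,0,0,0,0,0,0,0],"jaw":[1,1,1,1,1,1,1,1,1,1]}' && cat > tip.py <<'E'
from meas import *
from scipy.spatial.transform import Rotation as R
s=r.sense(); M=R.from_quat(s["ee_rot"]).as_matrix(); print(s["ee_pos"].round(4))
for n in("scene","top"):
  P,u,v=cloud(cam(n)); L=(P-s["ee_pos"])@M
  for sg in(-1,1):
    m=(sg*L[:,2]>.04)&(sg*L[:,2]<.065)&(abs(L[:,0])<.02)&(P[:,2]>.025)&(L[:,1]<0)
    if m.any(): print(n,sg,np.sort(L[m,1])[::-1][[0,2,4,8]].round(4),"z",np.sort(P[m,2])[[0,2,4,8]].round(4))
E
python3 tip.py; python3 plan.py .471,.2613,-.018,-79.8
python3 - <<'E'
from meas import *
P,_,_=cloud(cam("scene"))
H=near(P,.47,.26,.06,.035,.062);print("lidh",rect(H),np.percentile(H[:,2],[5,50,95]))
E
```

```text
clock: 20.75
ee_pos: [0.4721, 0.2428, 0.1315]
ee_rot: [0.063, -0.704, 0.705, -0.061]
force: [-1.0, 0.3, -0.1]
opening: 0.0852
clock: 21.58
ee_pos: [0.47, 0.2602, 0.1326]
ee_rot: [-0.062, 0.704, -0.704, 0.062]
force: [-1.0, 0.2, -0.2]
opening: 0.0855
[0.47   0.2602 0.1326]
scene -1 [-0.0482 -0.0501 -0.0507 -0.0541] z [0.1808 0.1827 0.1833 0.1867]
scene 1 [-0.0473 -0.0505 -0.0549 -0.0564] z [0.1798 0.1831 0.1875 0.189 ]
top -1 [-0.4018 -0.402  -0.4048 -0.4059] z [0.5344 0.5346 0.5374 0.5384]
top 1 [-0.0534 -0.0565 -0.0606 -0.0954] z [0.186  0.189  0.1932 0.228 ]
t 21.68 tcp [0.47   0.2602 0.1325] yaw -79.97 F [-0.1  0.4 -0.1] open 0.0853
.471,.2613,-.018,-79.8 units [-0.01   1.255 -0.008] spin -0.0015
lidh ([0.4724, 0.2604, 0.0796, 0.0287], 5.0) [0.0373186  0.05058984 0.05682476]
```

The offset is the same here. Descend, then grip the lid handle.

```bash
python3 -m handwheel '{"translation":[[-0.01,0.05,-0.01],[-0.01,0.15,-0.01],[-0.01,0.28,-0.01],[-0.01,0.42,-0.01],[-0.01,0.56,-0.01],[-0.01,0.7,-0.01],[-0.01,0.84,-0.01],[-0.01,0.95,-0.01],[-0.01,1,-0.01],[-0.01,1,-0.01]],"spin":[-0.0015,-0.0015,-0.0015,-0.0015,-0.0015,-0.0015,-0.0015,-0.0015,-0.0015,-0.0015],"jaw":[1,1,1,1,1,1,1,1,1,1]}' && python3 -m handwheel '{"translation":[[0,0.05,0],[0,0.1,0],[0,0.15,0],[0,0.2,0],[0,0.225,0],[0,0.225,0],[0,0.225,0],[0,0.225,0],[0,0.225,0],[0,0.225,0]],"spin":[0,0,0,0,0,0,0,0,0,0],"jaw":[1,1,1,1,1,1,0.4,-0.2,-0.6,-1]}' 80 && python3 -m handwheel '{"translation":[[0,0,0],[0,0,0],[0,0,0],[0,0,0],[0,0,0],[0,0,0],[0,-0.05,0],[0,-0.1,0],[0,-0.15,0],[0,-0.15,0]],"spin":[0,0,0,0,0,0,0,0,0,0],"jaw":[-1,-1,-1,-1,-1,-1,-1,-1,-1,-1]}' ; python3 plan.py .46,.2,.13,-79.8
```

```text
clock: 22.57
ee_pos: [0.4696, 0.261, 0.01]
ee_rot: [0.064, -0.704, 0.705, -0.062]
force: [0.1, -0.1, -0.8]
opening: 0.0854
clock: 23.4
ee_pos: [0.4712, 0.2618, -0.0141]
ee_rot: [-0.063, 0.704, -0.704, 0.063]
force: [-0.4, 0.4, -0.4]
opening: 0.0386
clock: 24.23
ee_pos: [0.4716, 0.2621, 0.0051]
ee_rot: [-0.062, 0.705, -0.704, 0.064]
force: [0.6, 0.8, -1.7]
opening: 0.0187
t 24.23 tcp [0.4716 0.2621 0.0051] yaw -79.79 F [ 0.6  0.8 -1.7] open 0.0187
.46,.2,.13,-79.8 units [ 0.185 -1.042  0.491] spin 0.0001
```

```bash
python3 -m handwheel '{"translation":[[0,-0.05,0],[0,-0.15,0],[0,-0.28,0],[0,-0.42,0],[0,-0.56,0],[0,-0.7,0],[0,-0.84,0],[0,-0.95,0],[0,-1,0],[0,-1,0]],"spin":[0,0,0,0,0,0,0,0,0,0],"jaw":[-1,-1,-1,-1,-1,-1,-1,-1,-1,-1]}' ; python3 plan.py .42,.15,.16,-79.8 .41,.04,.16,-79.8 .42,-.07,.16,-79.8 .45,-.18,.16,-76 .502,-.297,.16,-73.9; python3 look.py | head -12;  python3 - <<'E'
from meas import *
P,_,_=cloud(cam("scene")); H=near(P,.4716,.262,.14,.1,.165); print(rect(H),np.percentile(H[:,2],[2,10,25,50,75,98]).round(4))
E
```

```text
clock: 25.07
ee_pos: [0.4718, 0.2621, 0.1259]
ee_rot: [-0.062, 0.705, -0.704, 0.064]
force: [-0.2, -0.4, -2.1]
opening: 0.019
t 25.07 tcp [0.4718 0.2621 0.1259] yaw -79.79 F [-0.2 -0.4 -2.1] open 0.019
.42,.15,.16,-79.8 units [ 0.589 -0.287  0.843] spin 0.0001
.41,.04,.16,-79.8 units [ 0.244 -0.002  0.887] spin 0.0
.42,-.07,.16,-79.8 units [ 0.08  -0.001  0.917] spin 0.0
.45,-.18,.16,-76 units [-0.084 -0.001  0.946] spin -0.0332
.502,-.297,.16,-73.9 units [-0.185 -0.     1.051] spin -0.0183
scene 0.136 22 [0.427 0.187] [0.541 0.214]
scene 0.146 725 [0.382 0.18 ] [0.561 0.344]
scene 0.156 277 [0.384 0.18 ] [0.559 0.338]
scene 0.166 58 [0.431 0.238] [0.512 0.277]
scene 0.176 59 [0.438 0.237] [0.513 0.272]
scene 0.186 85 [0.431 0.236] [0.512 0.278]
scene 0.196 28 [0.469 0.229] [0.508 0.289]
scene 0.206 39 [0.468 0.218] [0.492 0.307]
scene 0.216 34 [0.47  0.212] [0.492 0.316]
top 0.136 9 [0.392 0.183] [0.525 0.291]
top 0.146 1723 [0.384 0.18 ] [0.561 0.331]
top 0.156 45 [0.387 0.196] [0.551 0.32 ]
([0.4711, 0.2618, 0.2004, 0.1574], 10.3) [0.1414 0.1487 0.1501 0.1516 0.153  0.16  ]
```

```bash
python3 -m handwheel '{"translation":[[0.03,-0.03,0.04],[0.1,-0.08,0.14],[0.17,-0.12,0.25],[0.25,-0.16,0.36],[0.33,-0.2,0.47],[0.4,-0.24,0.58],[0.48,-0.27,0.69],[0.55,-0.287,0.79],[0.589,-0.287,0.843],[0.589,-0.287,0.843]],"spin":[0,0,0,0,0,0,0,0,0,0],"jaw":[-1,-1,-1,-1,-1,-1,-1,-1,-1,-1]}' && python3 -m handwheel '{"translation":[[0.01,0,0.04],[0.04,0,0.14],[0.07,0,0.25],[0.1,0,0.37],[0.13,0,0.49],[0.16,0,0.61],[0.2,0,0.73],[0.23,0,0.84],[0.244,0,0.887],[0.244,0,0.887]],"spin":[0,0,0,0,0,0,0,0,0,0],"jaw":[-1,-1,-1,-1,-1,-1,-1,-1,-1,-1]}' && python3 -m handwheel '{"translation":[[0.01,0,0.04],[0.02,0,0.14],[0.03,0,0.25],[0.04,0,0.37],[0.05,0,0.49],[0.06,0,0.61],[0.07,0,0.74],[0.08,0,0.86],[0.08,0,0.917],[0.08,0,0.917]],"spin":[0,0,0,0,0,0,0,0,0,0],"jaw":[-1,-1,-1,-1,-1,-1,-1,-1,-1,-1]}' && python3 -m handwheel '{"translation":[[0,0,0.04],[-0.01,0,0.14],[-0.02,0,0.25],[-0.03,0,0.37],[-0.04,0,0.5],[-0.05,0,0.63],[-0.07,0,0.76],[-0.08,0,0.88],[-0.084,0,0.946],[-0.084,0,0.946]],"spin":[0,0,0,-0.01,-0.015,-0.02,-0.025,-0.03,-0.0332,-0.0332],"jaw":[-1,-1,-1,-1,-1,-1,-1,-1,-1,-1]}'; python3 plan.py .502,-.297,.15,-73.9
```

```text
clock: 26.05
ee_pos: [0.4187, 0.1484, 0.1578]
ee_rot: [0.062, -0.704, 0.704, -0.062]
force: [0.0, -0.1, -2.6]
opening: 0.0191
clock: 26.88
ee_pos: [0.4094, 0.039, 0.1576]
ee_rot: [0.063, -0.704, 0.704, -0.062]
force: [-1.2, 0.9, -2.7]
opening: 0.0191
clock: 27.72
ee_pos: [0.4196, -0.0709, 0.1577]
ee_rot: [-0.063, 0.704, -0.704, 0.062]
force: [0.6, 0.1, -2.3]
opening: 0.0189
clock: 28.55
ee_pos: [0.4496, -0.1815, 0.1576]
ee_rot: [0.086, -0.702, 0.702, -0.086]
force: [1.0, 0.4, -2.4]
opening: 0.0193
t 28.55 tcp [ 0.4496 -0.1815  0.1576] yaw -76.04 F [ 1.   0.4 -2.4] open 0.0193
.502,-.297,.15,-73.9 units [-0.191  0.063  1.039] spin -0.0187
```

```bash
python3 -m handwheel '{"translation":[[-0.01,0,0.04],[-0.03,0,0.14],[-0.05,0,0.26],[-0.07,0,0.39],[-0.1,0,0.52],[-0.13,0,0.66],[-0.15,0,0.8],[-0.17,0,0.92],[-0.19,0,1],[-0.19,0,1]],"spin":[0,0,0,-0.005,-0.01,-0.014,-0.016,-0.0187,-0.0187,-0.0187],"jaw":[-1,-1,-1,-1,-1,-1,-1,-1,-1,-1]}' && python3 -m handwheel '{"translation":[[0,0.02,0.02],[0,0.06,0.039],[0,0.1,0.039],[0,0.14,0.039],[0,0.18,0.039],[0,0.18,0.039],[0,0.18,0.039],[0,0.18,0.039],[0,0.18,0.039],[0,0.18,0.039]],"spin":[0,0,0,0,0,0,0,0,0,0],"jaw":[-1,-1,-1,-1,-1,-1,-1,-1,-1,-1]}'; python3 - <<'E'
from meas import *
s=r.sense();print(s["ee_pos"].round(4),s["force"].round(1))
zt=s["ee_pos"][2]+.028 # plate top
for n in("top","scene"):
    c=cam(n);P,_,_=cloud(c)
    H=near(P,.502,-.297,.135,zt-.006,zt+.006); print(n,"plate",rect(H),np.median(H[:,2]).round(4))
    H=near(P,.502,-.297,.06,zt+.02,zt+.036); print("  handle",rect(H))
    H=near(P,.502,-.297,.16,.105,.1125); print("  rim",rect(H),len(H))
E
python3 plan.py .502,-.297,.088,-73.9
```

```text
clock: 29.38
ee_pos: [0.5011, -0.2926, 0.1573]
ee_rot: [0.099, -0.7, 0.7, -0.099]
force: [0.3, -0.2, -1.8]
opening: 0.0188
clock: 30.22
ee_pos: [0.5021, -0.2957, 0.1368]
ee_rot: [0.099, -0.7, 0.7, -0.1]
force: [-0.2, 0.3, -2.5]
opening: 0.0189
[ 0.5021 -0.2957  0.1368] [-0.2  0.3 -2.5]
top plate ([0.5023, -0.2948, 0.2005, 0.1503], 16.5) 0.1642
  handle ([0.5016, -0.2921, 0.0792, 0.018], 14.1)
  rim ([0.5052, -0.2209, 0.15, 0.0088], 14.6) 103
scene plate ([0.5016, -0.2961, 0.202, 0.1553], 15.8) 0.1652
  handle ([0.5159, -0.2943, 0.0537, 0.0335], 41.2)
  rim ([0.5012, -0.2986, 0.2028, 0.1539], 16.1) 366
t 30.32 tcp [ 0.502  -0.2957  0.1367] yaw -73.84 F [-0.2 -0.5 -2.3] open 0.0188
.502,-.297,.088,-73.9 units [0.003 0.406 0.01 ] spin 0.0005
```

The lid sits 2.4 mm too far in +y relative to the tub (both cameras agree). I'll correct that while descending.

```bash
python3 -m handwheel '{"translation":[[0.006,0.02,0.019],[0.006,0.06,0.019],[0.006,0.1,0.019],[0.006,0.14,0.019],[0.006,0.18,0.019],[0.006,0.22,0.019],[0.006,0.26,0.019],[0.006,0.3,0.019],[0.006,0.3,0.019],[0.006,0.3,0.019]],"spin":[0,0,0,0,0,0,0,0,0,0],"jaw":[-1,-1,-1,-1,-1,-1,-1,-1,-1,-1]}' && python3 -m handwheel '{"translation":[[0,0.015,0],[0,0.03,0],[0,0.045,0],[0,0.06,0],[0,0.075,0],[0,0.085,0],[0,0.09,0],[0,0.095,0],[0,0.095,0],[0,0.095,0]],"spin":[0,0,0,0,0,0,0,0,0,0],"jaw":[-1,-1,-1,-1,-1,-1,-1,-1,-1,-1]}'; python3 - <<'E'
from meas import *
for n in("top","scene"):
    P,_,_=cloud(cam(n)); H=near(P,.502,-.297,.135,.108,.128); A=np.c_[H[:,:2]-[.502,-.297],np.ones(len(H))]
    print(n,rect(H),np.median(H[:,2]).round(4),"plane",np.linalg.lstsq(A,H[:,2],rcond=None)[0].round(4))
E
python3 plan.py
```

```text
clock: 31.15
ee_pos: [0.5017, -0.2979, 0.0999]
ee_rot: [-0.1, 0.7, -0.7, 0.099]
force: [0.1, -0.2, -1.8]
opening: 0.0193
clock: 31.98
ee_pos: [0.5019, -0.2981, 0.089]
ee_rot: [0.099, -0.7, 0.7, -0.099]
force: [-0.4, -0.3, -1.9]
opening: 0.0189
top ([0.5017, -0.2969, 0.2004, 0.1504], 16.4) 0.1163 plane [-0.0008 -0.0031  0.1164]
scene ([0.5017, -0.2986, 0.2041, 0.155], 16.4) 0.1173 plane [-0.0053  0.0083  0.1174]
t 32.08 tcp [ 0.5019 -0.2981  0.0891] yaw -73.84 F [ 0.2 -0.1 -1.7] open 0.0192
```

The ribs have entered freely and the lid is about 1 mm above home. I'll press gently until there is contact force.

```bash
python3 -m handwheel '{"translation":[[0,0.004,0],[0,0.008,0],[0,0.012,0],[0,0.016,0],[0,0.02,0],[0,0.024,0],[0,0.024,0],[0,0.024,0],[0,0.024,0],[0,0.024,0]],"spin":[0,0,0,0,0,0,0,0,0,0],"jaw":[-1,-1,-1,-1,-1,-1,-1,-1,-1,-1]}'
```

```text
clock: 32.92
ee_pos: [0.502, -0.2982, 0.088]
ee_rot: [0.099, -0.7, 0.7, -0.1]
force: [-3.9, 2.4, 6.7]
opening: 0.0189
```

Contact came at the predicted height (0.088) with +6.7 N. Release, rise and check.

```bash
python3 -m handwheel '{"translation":[[0,-0.01,0],[0,-0.01,0],[0,-0.01,0],[0,-0.01,0],[0,-0.01,0],[0,-0.01,0],[0,-0.01,0],[0,-0.01,0],[0,-0.01,0],[0,-0.01,0]],"spin":[0,0,0,0,0,0,0,0,0,0],"jaw":[-0.6,-0.3,0,0.3,0.6,1,1,1,1,1]}' && python3 -m handwheel '{"translation":[[0,-0.05,0],[0,-0.15,0],[0,-0.28,0],[0,-0.42,0],[0,-0.56,0],[0,-0.7,0],[0,-0.84,0],[0,-0.97,0],[0,-1,0],[0,-1,0]],"spin":[0,0,0,0,0,0,0,0,0,0],"jaw":[1,1,1,1,1,1,1,1,1,1]}' && python3 - <<'E'
from meas import *
for n in("top","scene"):
    c=cam(n); P,_,_=cloud(c); H=near(P,.502,-.297,.135,.108,.128); A=np.c_[H[:,:2]-[.502,-.297],np.ones(len(H))]
    print(n,rect(H),np.median(H[:,2]).round(4),"plane",np.linalg.lstsq(A,H[:,2],rcond=None)[0].round(4))
cv2.imwrite("pics/end.png",cv2.resize(cam("scene")["frame"][120:370,60:420],None,fx=2.2,fy=2.2,interpolation=2)[...,::-1])
E
python3 hookz.py; python3 plan.py
```

```text
clock: 33.75
ee_pos: [0.5019, -0.2981, 0.0873]
ee_rot: [-0.099, 0.7, -0.7, 0.099]
force: [0.1, 0.0, -0.2]
opening: 0.0856
clock: 34.58
ee_pos: [0.5025, -0.2986, 0.2101]
ee_rot: [0.098, -0.699, 0.701, -0.1]
force: [0.3, 1.0, 0.6]
opening: 0.0851
top ([0.502, -0.297, 0.1999, 0.1506], 16.1) 0.1154 plane [ 0.0005 -0.0024  0.1154]
scene ([0.5015, -0.2981, 0.2034, 0.1544], 15.9) 0.1163 plane [-0.0029  0.0036  0.1164]
scene strip (np.int64(43), array([0.1704, 0.1724, 0.197 ])) lip (np.int64(36), array([0.1715, 0.1774, 0.1882])) yoke (np.int64(90), array([0.173 , 0.1796, 0.1829]))
top strip (np.int64(67), array([0.1677, 0.1708, 0.1733])) lip (np.int64(36), array([0.169 , 0.183 , 0.1885])) yoke (np.int64(97), array([0.1755, 0.1787, 0.1815]))
t 34.83 tcp [ 0.5015 -0.2978  0.2058] yaw -73.84 F [ 1.   0.6 -0.3] open 0.0854
```

View pics/end.png

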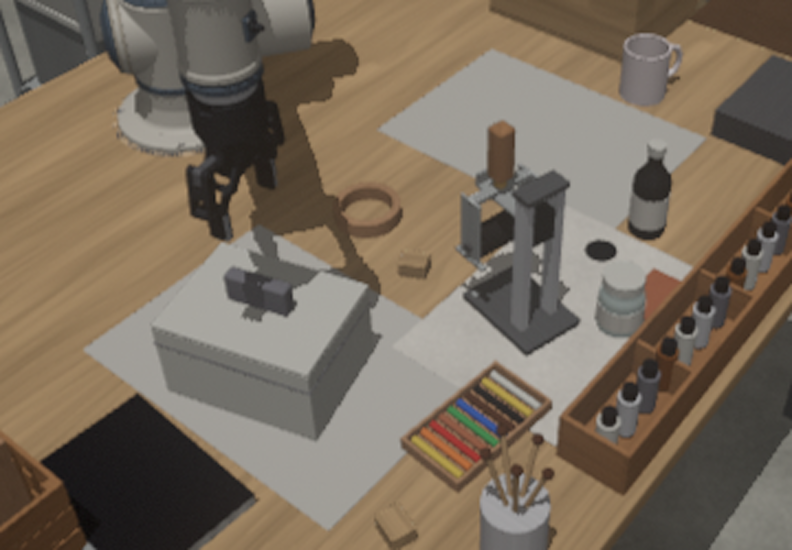

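The lid (258,290) lies flush and level on the tub, and the brayer (500,165) hangs upright on the hook. The gripper is clear and the bystanders haven't moved. Handing in.

```bash
python3 -c "
from h import *
order.job_done()"
```

```text
the job is handed in; nothing more can be done
```

The job is done and handed in at about 35 s of the 67 s allowed. The brayer hangs upright by its yoke on the hook, and the lid sits home on the tub.

- **Brayer and hook:** While I still held the brayer, the tug slid the hook down about 16 mm (seat from 0.189 to 0.173 m). I let go only after that, and the hook was still at 0.171–0.172 m at the end.
- **Lid:** It came into contact at the height expected for fully home. The released plate's top measures 0.1154 m (top camera) and 0.1163 m (scene camera), against 0.116 m expected. It is level and centred on the tub to within about 1 mm.
- **Jar and block:** I never touched them. I last saw the jar in the tub just after lifting the brayer out, and the block at the start. With the lid on, neither can be seen to confirm.
- **Other things on the table:** In the last picture the ones in view look unmoved. The gripper was clear of everything at the end.
- **Check that disagreed:** The camera showed the gripper about 38 mm higher than its reported TCP height. I went by the camera for both grasps, and the contact heights matched that. I did not find the cause.

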